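Find and flag the loose wing nut on an amplifier plate

TASK

One of the three yellow wing nuts on the amplifier plate is loose. First test all three: take each by its bar and turn it gently clockwise (seen from above) through its free play until it either holds firm at about 0.4 N m or has given way by some 20 to 30 degrees at far less, without overtightening or undoing any. Then set the red cap upright over the loose nut, down on the plate, let go, and leave everything else where it is.

Things in the scene. Friction and masses are not known exactly. Their poses are not given: they have to be found in the camera images.
- nut_a: Fixed steel washer under a wing nut: 44 mm across, 3 mm thick; origin on the nut's vertical axis at the plate's top face (90 mm above the bench). Does not turn. The nut's letter says nothing of its place. A sound nut and the loose one look alike; the loose one gives at 0.11 N m and keeps turning so for over 1 rad. Torques read at a standstill may be up to 0.1 N m lower.
- nut_a_grip (a point): Grip point on the nut's yellow bar, on its axis, 40 mm above the plate. Bar 40 mm long (x, level), 12 mm thick (y), 17 to 51 mm above the plate; pinch its 12 mm from above. It turns about the vertical only, with up to 0.4 rad of free play (below 0.02 N m), any part of it left at the start; then it drives the collar through a springy insert (6 N m/rad).
- nut_a_mark (a point): Outer end of the white line on the nut's dark collar (37 mm across, 3 to 13 mm above the plate), 18 mm off the axis, on the washer's x axis at the start. A sound nut's collar holds to 0.28 N m, then beds down and stays, 0.06 rad per further 0.1 N m, hard stop at 0.2 rad; 0.33 N m is enough, over 0.55 is too much. The loose one must give by over 0.25 rad.
- nut_b: Fixed steel washer under a wing nut: 44 mm across, 3 mm thick; origin on the nut's vertical axis at the plate's top face (90 mm above the bench). Does not turn. The nut's letter says nothing of its place. A sound nut and the loose one look alike; the loose one gives at 0.11 N m and keeps turning so for over 1 rad. Torques read at a standstill may be up to 0.1 N m lower.
- nut_b_grip (a point): Grip point on the nut's yellow bar, on its axis, 40 mm above the plate. Bar 40 mm long (x, level), 12 mm thick (y), 17 to 51 mm above the plate; pinch its 12 mm from above. It turns about the vertical only, with up to 0.4 rad of free play (below 0.02 N m), any part of it left at the start; then it drives the collar through a springy insert (6 N m/rad).
- nut_b_mark (a point): Outer end of the white line on the nut's dark collar (37 mm across, 3 to 13 mm above the plate), 18 mm off the axis, on the washer's x axis at the start. A sound nut's collar holds to 0.28 N m, then beds down and stays, 0.06 rad per further 0.1 N m, hard stop at 0.2 rad; 0.33 N m is enough, over 0.55 is too much. The loose one must give by over 0.25 rad.
- nut_c: Fixed steel washer under a wing nut: 44 mm across, 3 mm thick; origin on the nut's vertical axis at the plate's top face (90 mm above the bench). Does not turn. The nut's letter says nothing of its place. A sound nut and the loose one look alike; the loose one gives at 0.11 N m and keeps turning so for over 1 rad. Torques read at a standstill may be up to 0.1 N m lower.
- nut_c_grip (a point): Grip point on the nut's yellow bar, on its axis, 40 mm above the plate. Bar 40 mm long (x, level), 12 mm thick (y), 17 to 51 mm above the plate; pinch its 12 mm from above. It turns about the vertical only, with up to 0.4 rad of free play (below 0.02 N m), any part of it left at the start; then it drives the collar through a springy insert (6 N m/rad).
- nut_c_mark (a point): Outer end of the white line on the nut's dark collar (37 mm across, 3 to 13 mm above the plate), 18 mm off the axis, on the washer's x axis at the start. A sound nut's collar holds to 0.28 N m, then beds down and stays, 0.06 rad per further 0.1 N m, hard stop at 0.2 rad; 0.33 N m is enough, over 0.55 is too much. The loose one must give by over 0.25 rad.
- cap: Loose red plastic flag cap, standing open end down on the bench, 80 g: outside 58 mm across, inside 50 mm across, 64 mm high over its flat roof (60 mm deep inside). Origin at the centre of its open rim, z up. A grip bar stands on the roof, 36 mm long (x axis), 14 mm thick (y axis), up to 100 mm above the rim.
- cap_grip (a point): Middle of the cap's grip bar, 87 mm above the rim, on the cap's axis; bar along x, 14 mm thick along y.
- cabinet: Fixed dark red speaker cabinet, 260 x 360 x 90 mm (x, y, z), origin at the centre of its underside; black amplifier plate on top at 90 mm. On it, the nuts at about (-50, -115), (45, 0) and (-50, 115) mm, a grey transformer (64 mm across, 34 mm high, at (50, 108) mm) and a green circuit board (62 x 66 mm, 24 mm high, at (50, -108) mm).
- spare: Loose blue ring-shaped transformer on the bench, 72 mm across, 40 mm high, 0.6 kg; origin at the centre of its underside. Bystander.
- driver: Loose screwdriver with a red handle lying on the bench beside the cabinet. Bystander.
- tray: Loose blue open tray, 100 x 140 x 35 mm, on the bench beside the cabinet; origin at the centre of its underside. Bystander.
Not all that is in view belongs to the job. Of the things that look like the cap, the largest one is meant.

How it is judged:
By the outcome, as a careful person would: the job done as asked, in the order asked, and still so for the second after the job is handed in, with the robot touching nothing.
It also fails if it takes over 72 s, if anything falls off the work surface, if the arm or the gripper's body presses on something with over 40 N, if the wrist force passes 120 N, or if a joint passes its speed limit or range.

ROBOT

A 6-joint arm with a two-finger parallel gripper is mounted at the origin on the work surface. World frame = base frame: x ahead of the robot, y to its left, z up, the work surface at z = 0. Lengths are in m, angles in rad, forces in N, time in s.
With the tool pointing down it reaches from about 0.35 to 0.85 m from the base axis. Payload 8.1 kg.
Tool frame: the origin (TCP) lies on the mounting face of the last link; the fingertips stand 186 mm ahead of it and the grasp point (between the pads) lies 167 mm ahead of it; z points along the fingers, y is the line along which they close (so a half turn about z gives the same grasp; the last joint's range is limited). The gripper opens to 93 mm and grips with 3 to 60 N. Pads are 15 mm wide; open, the fingers measure 128 mm over their backs; the gripper's body (75 mm by 188 mm) begins 65 mm behind the grasp point.
Start: joints at [-1.212, 0.13, 1.488, -0, 1.523, -0.085], TCP at [0.258, -0.542, 0.405] pointing down, gripper open.
Joint ranges: [-2.96, 2.96], [-0.89, 2.26], [0.02, 2.5], [-1.34, 4.48], [0, 2.73], [-2.66, 2.66]. Speed limits (rad/s): [2.39, 2.39, 2.79, 3.14, 3.14, 3.14].

INTERFACE

Orientations are given as a rotation vector (axis times angle).
In Python, from plant import * gives the robot as it stands. The module is installed in compiled form; this text tells all that it offers.
- The arm moves only by the tool arm_command, never from a script. Its argument "increments" is a list of rows, each a list of 6 numbers: the shift along the tool's x, y, z in units of 0.2 m (1.0 is 0.2 m), then the turn, a rotation vector about the tool's x, y, z in units of pi rad (1.0 is pi rad). A call has exactly 5 rows; each row is the pose to reach, as a shift and turn from the pose commanded when the call began, along the tool's axes at that moment, turning the shorter way round; what a row does not reach only later rows make up. A row lasts 1/8 s, in which the tool goes at most 62.5 mm and 10.7 degrees, less where a joint would pass 70% of its speed; a pose out of reach is approached as far as the arm can. A call with a number of a shift or a turn outside -1 to 1 is refused whole. A call with a gripper value outside its range is refused whole. "fingers" is the closure, from -1 (fully open) to 1 (shut), set as the call begins (left out, the last holds). The fingers move at their own pace and stop on an object; "force" is the grip in N (left out, the last holds). Time passes only in rows, so rows that repeat a pose let the fingers close, or fill a call up. It gives the time, the measured TCP pose, the force, the opening and the grip force at its end, in the units of the state.
- read_state(): the state, without advancing time (a new reading comes with each control period).
- read_camera(name): name is "side" or "top" or "wrist"; returns a dict with "image" (384x512x3 uint8, red, green, blue), "fx", "fy", "cx", "cy" (pixels), "k1" (the pictures are not rectified: a ray, as slopes to the right and down, at radius r is drawn at 1 + k1 r^2 times it, then the intrinsics apply), "T" (4x4, takes a point from camera to world coordinates). Camera axes: x right, y down, z forward; pixel columns grow to the right and rows downward; lengths in m; the calibration is good to about 2 mm. A picture is of the moment at which its call begins. There is no depth.
- close_job(): hands the job in; it is judged then, once.
The state is a dict: "t": time; "q": joint angles; "dq": joint speeds; "joint_torque": joint torques, N m; "tool_pos": TCP position; "orientation": TCP orientation; "force": force on the tool from outside, world axes, zero at the start; "wrist_torque": the same for the moment, N m; "opening": finger opening in m; "gripper_force": force on a finger pad.
Only numpy, scipy, OpenCV 4.12 (cv2) and the standard library are available. Lean on these libraries where they do the work, as an engineer would, in place of code of your own. Each camera call takes 0.05 s, during which the arm holds its last target. There are 200 camera calls.

## Working session

There is one attempt and no reset: what is moved stays moved. The work goes in short steps, Python scripts to look and compute and a tool call to move; the robot and the scene stay as the last step left them, time stands still between calls to the robot, and variables do not carry over. Pictures are saved under pics/ and viewed, at most 10 in all, crops included, and the job is handed in when it is done.

Besides the shell and the picture viewer there is one more tool, called after "Request:" as name([rows], argument=value, ...), one row to a line, values as JSON. arm_command: Moves the arm, as the interface text tells. Shifts and turns lie within -1 to 1; 1 stands for 0.2 m of shift or pi rad of turn. Its arguments: {"type":"object","properties":{"increments":{"type":"array","items":{"type":"array","items":{"type":"number","minimum":-1,"maximum":1}}},"fingers":{"type":"number"},"force":{"type":"number"}},"required":["increments"]}

```bash
mkdir -p pics; cat > h.py <<'E'
from plant import *
import numpy as np, cv2
from scipy.spatial.transform import Rotation as R
def ray(c,u,v):
    K=np.array([[c['fx'],0,c['cx']],[0,c['fy'],c['cy']],[0,0,1.]])
    p=cv2.undistortPoints(np.array([[[u,v]]],float),K,np.array([c['k1'],0,0,0,0.]))[0,0]
    T=np.array(c['T']); return T[:3,3],T[:3,:3]@np.array([p[0],p[1],1.])
def onz(c,u,v,z):
    o,d=ray(c,u,v); return o+d*(z-o[2])/d[2]
def proj(c,P):
    T=np.array(c['T']); p=T[:3,:3].T@(np.array(P,float)-T[:3,3]); s=p[:2]/p[2]; s=s*(1+c['k1']*(s@s))
    return s[0]*c['fx']+c['cx'],s[1]*c['fy']+c['cy']
def save(c,n): cv2.imwrite('pics/'+n,cv2.cvtColor(c['image'],cv2.COLOR_RGB2BGR))
def st():
    s=read_state(); return s
E
python3 - <<'E'
from h import *
a=read_camera("top");b=read_camera("side")
import pickle;pickle.dump((a,b),open('c0.pkl','wb'))
im=np.hstack([a['image'],b['image']])
save(a,'top0.png');save(b,'side0.png')
for c in(a,b):print({k:c[k] for k in('fx','fy','cx','cy','k1')},np.round(c['T'],3).tolist())
s=read_state();print({k:np.round(v,3).tolist() for k,v in s.items()})
E
```

```text
{'fx': 355.23253737656137, 'fy': 355.23253737656137, 'cx': 246.43823616168535, 'cy': 196.3261714218981, 'k1': -0.06766426460381868} [[-0.001, -0.993, 0.122, 0.386], [-1.0, -0.0, -0.009, -0.017], [0.009, -0.122, -0.993, 1.041], [0.0, 0.0, 0.0, 1.0]]
{'fx': 402.9858403946951, 'fy': 402.9858403946951, 'cx': 254.85300087398372, 'cy': 191.80741775700503, 'k1': -0.08250994105456745} [[-0.99, -0.082, 0.114, 0.373], [-0.141, 0.57, -0.81, 0.873], [0.002, -0.818, -0.575, 0.754], [0.0, 0.0, 0.0, 1.0]]
{'t': 0.1, 'q': [-1.212, 0.131, 1.489, 0.0, 1.523, -0.085], 'dq': [-0.001, -0.001, -0.002, 0.0, 0.001, -0.0], 'joint_torque': [0.001, -56.134, -49.31, 0.077, 0.029, -0.0], 'tool_pos': [0.258, -0.542, 0.404], 'orientation': [-3.063, -0.691, 0.0], 'force': [0.512, 0.528, -0.488], 'wrist_torque': [0.027, 0.022, -0.04], 'gripper_force': 0.0, 'opening': 0.093}
```

View pics/top0.png

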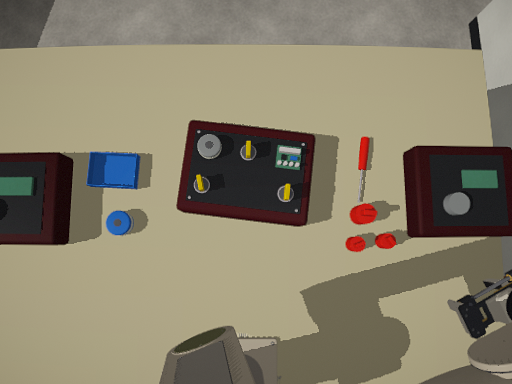

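View pics/side0.png

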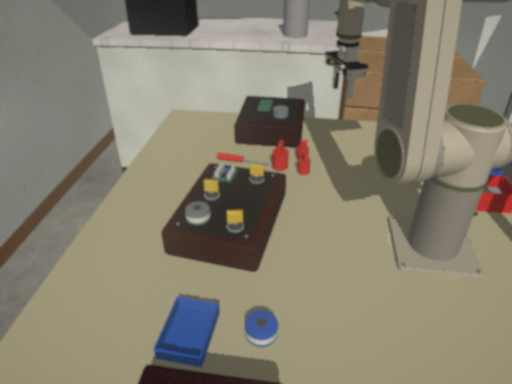

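```bash
cat > m.py <<'E'
from h import *
import pickle
a,b=pickle.load(open('c0.pkl','rb'))
def blobs(c,lo,hi,mn,lo2=None,hi2=None):
    h=cv2.cvtColor(c['image'],cv2.COLOR_RGB2HSV);m=cv2.inRange(h,lo,hi)
    if lo2: m|=cv2.inRange(h,lo2,hi2)
    n,l,s,ce=cv2.connectedComponentsWithStats(m)
    return [(s[i],ce[i],l==i) for i in range(1,n) if s[i][4]>mn]
for nm,c in(('top',a),('side',b)):
    print(nm)
    for s,ce,m in blobs(c,(20,120,100),(35,255,255),25):
        r=cv2.minAreaRect(np.argwhere(m)[:,::-1].astype(np.float32))
        print('Y',s,ce.round(1),np.round(r[0],1),np.round(r[1],1),r[2],onz(c,*ce,.13).round(4))
    for s,ce,m in blobs(c,(0,190,130),(6,255,255),40,(172,190,130),(180,255,255)):
        print('R',s,ce.round(1),onz(c,*ce,.06).round(3))
i=a['image'][190:260,320:420];j=b['image'][130:200,240:340]
save({'image':cv2.resize(np.hstack([i,j]),None,fx=4,fy=4,interpolation=cv2.INTER_CUBIC)},'caps.png')
i=a['image'][120:225,175:320];
save({'image':cv2.resize(i,None,fx=5,fy=5,interpolation=cv2.INTER_CUBIC)},'nuts.png')
E
python3 m.py
```

```text
top
Y [246 141   5  17  83] [248.  148.8] [248. 149.] [16.  4.] 90.0 [ 0.6231 -0.0291  0.13  ]
Y [196 174   8  17  89] [199.6 182.4] [199.5 182.3] [16.5  5.5] 79.69515228271484 [0.5337 0.0967 0.13  ]
Y [283 183   8  17  94] [286.5 191.4] [286.6 191.1] [ 5.8 16.4] 5.710592269897461 [ 0.51   -0.1289  0.13  ]
R [358 137  11  33 250] [363.1 152.7] [ 0.632 -0.359  0.06 ]
R [350 204  27  20 416] [362.7 213.8] [ 0.457 -0.351  0.06 ]
R [375 234  21  15 228] [385.1 240.9] [ 0.381 -0.411  0.06 ]
R [346 237  20  15 231] [355.2 243.6] [ 0.374 -0.326  0.06 ]
side
Y [249 164  15  13 161] [256.3 169.8] [256. 170.] [12. 14.] 90.0 [ 0.5079 -0.1166  0.13  ]
Y [203 178  16  15 192] [210.5 185.1] [210.5 185. ] [14. 15.] 90.0 [ 0.6221 -0.0197  0.13  ]
Y [226 209  18  15 231] [234.4 215.9] [234.5 216. ] [14. 17.] 90.0 [0.532  0.1046 0.13  ]
R [490 178  11   7  43] [495. 181.] [-0.247 -0.275  0.06 ]
R [480 194  13  16  84] [485.9 200.8] [-0.18  -0.157  0.06 ]
R [503 195   9  17  70] [508.5 203.8] [-0.246 -0.151  0.06 ]
```

View pics/caps.png

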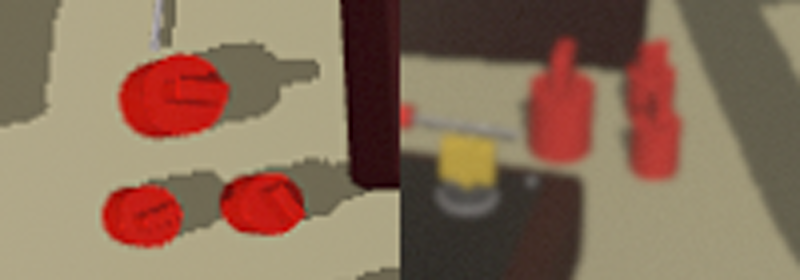

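View pics/nuts.png

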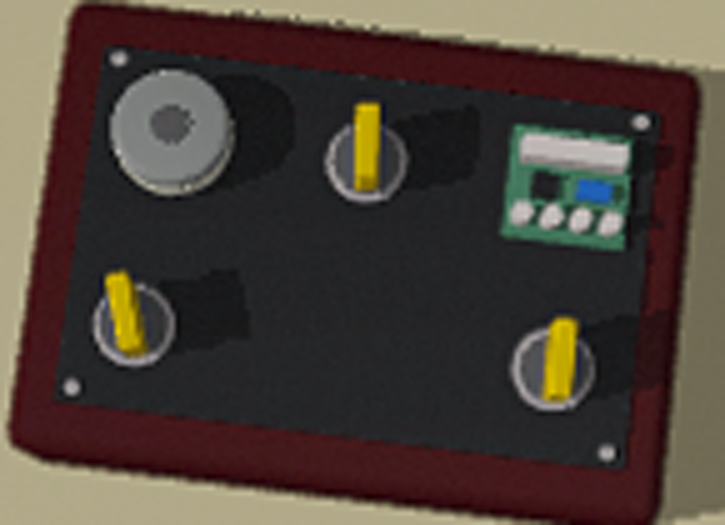

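The side-view crop and the top view agree. The red cap candidates are at top (363,214), (385,241) and (355,244). The first is clearly the largest, about 58 mm across against 40 mm for the other two, so it is the one meant. The nuts are at top pixels (248,152), (202,184) and (286,194). Next I compute the moves.

```bash
cat >> h.py <<'E'
def go(pos,yaw,s=None):
    "increments (tool units) to TCP pos, tool down with tool x at yaw"
    s=s or read_state(); A=R.from_rotvec(s['orientation'])
    B=R.from_matrix(np.array([[np.cos(yaw),np.sin(yaw),0],[np.sin(yaw),-np.cos(yaw),0],[0,0,-1.]]))
    d=A.inv().apply(np.array(pos)-s['tool_pos'])/.2; w=(A.inv()*B).as_rotvec()/np.pi
    return np.r_[d,w].round(4).tolist()
E
python3 - <<'E'
from h import *
import pickle
a,b=pickle.load(open('c0.pkl','rb'))
for p in((285.6,193.6),(248.4,152),(201.6,184.4)):print(onz(a,*p,.093).round(4))
# cap: rim centre from top & side (roof centre)
print('cap',onz(a,362.5,213,.064).round(3),onz(a,362.5,213,.03).round(3), onz(b,240+161/4,130+95/4,.06).round(3))
print(go((.507,-.118,.405),-.1))
E
```

```text
[ 0.5092 -0.1309  0.093 ]
[ 0.6239 -0.0308  0.093 ]
[0.5342 0.0957 0.093 ]
cap [ 0.459 -0.349  0.064] [ 0.461 -0.36   0.03 ] [ 0.455 -0.343  0.06 ]
[2.0359, -1.3776, -0.0034, -0.0005, 0.0001, 0.1731]
```

Request:
arm_command([
  [0.2,-0.14,0,0,0,0],
  [0.4,-0.28,0,0,0,0],
  [0.6,-0.42,0,0,0,0],
  [0.8,-0.56,0,0,0,0],
  [1.0,-0.7,0,0,0,0],
], fingers=-0.2, force=25)

```text
t: 0.72
tool_pos: [0.3786, -0.328, 0.4043]
orientation: [-3.064, -0.691, 0.0]
force: [0.4, -0.5, 0.4]
opening: 0.0562
gripper_force: 0.0
```

Request:
arm_command([
  [0.25,-0.18,0,0,0,0.04],
  [0.5,-0.36,0,0,0,0.08],
  [0.75,-0.54,0,0,0,0.12],
  [1.0,-0.7,0,0,0,0.173],
  [1.0,-0.7,0,0,0,0.173],
])

```text
t: 1.35
tool_pos: [0.4998, -0.1138, 0.4043]
orientation: [-3.137, 0.153, 0.001]
force: [0.6, -0.8, -0.1]
opening: 0.0558
gripper_force: 0.0
```

```bash
python3 - <<'E'
from h import *
import pickle
c=read_camera("wrist");save(c,'w1.png');pickle.dump(c,open('w1.pkl','wb'))
s=read_state();print(s['t'],s['opening'],np.round(s['tool_pos'],4),np.round(c['T'],3).tolist(),s['q'],s['wrist_torque'])
print(proj(c,(.509,-.13,.093)),proj(c,(.509,-.13,.141)))
E
```

```text
1.4 0.05614696936521458 [ 0.4992 -0.1154  0.4042] [[-0.097, -0.953, -0.287, 0.581], [-0.995, 0.092, 0.03, -0.122], [-0.002, 0.289, -0.957, 0.384], [0.0, 0.0, 0.0, 1.0]] [-3.27271048e-01 -1.07441427e-01  1.72882799e+00  3.73619222e-05
  1.52124417e+00  1.33926119e+00] [0.03161639 0.01006535 0.0244379 ]
(np.float64(278.49330006876625), np.float64(172.4970133785628)) (np.float64(281.357019132651), np.float64(186.78655892882867))
```

View pics/w1.png

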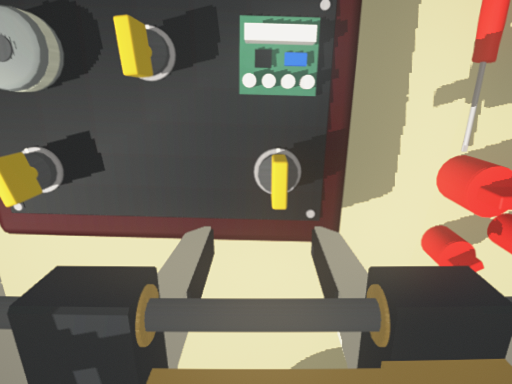

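```bash
cat > nut.py <<'E'
from h import *
def nuts(c,ests,zt=.141):
    im=c['image'];h=cv2.cvtColor(im,cv2.COLOR_RGB2HSV)
    Y=cv2.inRange(h,(20,120,60),(35,255,255));G=cv2.inRange(h,(0,0,110),(180,40,255))
    out=[]
    for e in ests:
        u,v=map(int,proj(c,(*e,.093)));r=40
        def near(M):
            m=np.zeros_like(M);cv2.circle(m,(u,v),int(r),255,-1);return M&m
        g=np.argwhere(near(G))[:,::-1].astype(np.float32)
        P=np.array([onz(c,*p,.093)[:2] for p in g])      # ring pixels on the washer's top plane
        k=np.hypot(*(P-e).T)<.03;P=P[k]
        for _ in range(6):
            A=np.c_[2*P,np.ones(len(P))];x=np.linalg.lstsq(A,(P**2).sum(1),rcond=None)[0]
            d=np.hypot(*(P-x[:2]).T);q=abs(d-.020)<.006
            if q.sum()>20:P=P[q]
        y=np.argwhere(Y);y=y[np.hypot(y[:,1]-u,y[:,0]-v)<70]
        val=h[y[:,0],y[:,1],2];t=np.percentile(val,90);top=y[val>t-12]
        T=np.array([onz(c,b,a,zt)[:2] for a,b in top]);box=cv2.minAreaRect((T*1000).astype(np.float32))
        w,v=np.linalg.eigh(np.cov(T.T));ax=v[:,1]*np.sign(v[0,1])
        out.append((x[:2].round(4),np.median(d).round(4),len(P),T.mean(0).round(4),np.arctan2(ax[1],ax[0]).round(3),np.round(box,1) if 0 else (np.round(box[0],1),np.round(box[1],1),round(box[2],1))))
    return out
E
python3 - <<'E'
from nut import *
import pickle
c=pickle.load(open('w1.pkl','rb'))
for o in nuts(c,[(.509,-.13),(.623,-.030),(.534,.096)]):print(o)
i=c['image'][0:215,0:310];save({'image':cv2.resize(i,None,fx=2.5,fy=2.5,interpolation=cv2.INTER_CUBIC)},'w1c.png')
E
```

```text
(array([ 0.5101, -0.1295]), np.float64(0.0197), 647, array([ 0.5107, -0.1277]), np.float64(-0.089), (array([ 510.3, -127.9]), array([10.4, 37.9]), 84.9))
(array([ 0.6238, -0.0283]), np.float64(0.0205), 419, array([ 0.6238, -0.0283]), np.float64(-0.022), (array([623.4, -28.2]), array([ 9.5, 38.2]), 88.9))
(array([0.5339, 0.0962]), np.float64(0.0202), 389, array([0.5249, 0.0943]), np.float64(0.01), (array([527.4,  95.5]), array([25.1,  9.3]), 11.0))
```

View pics/w1c.png

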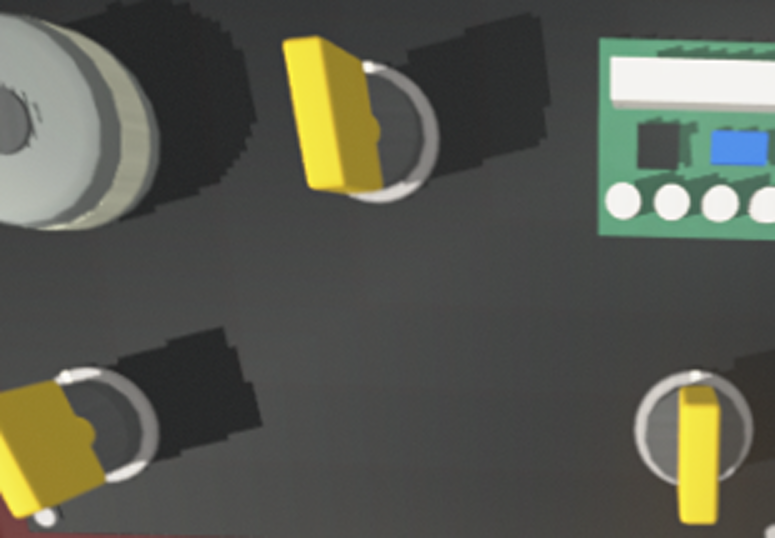

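The crop shows three sound-looking nuts. The right one is at wrist pixel (277,172), the middle one at (150,53) and the left one at (38,171). I grip the right one first.

```bash
python3 -c "
from h import *
print(go((.5101,-.129,.404),-.09),go((.5101,-.129,.297),-.09))"
```

```text
[0.0608, 0.0625, 0.001, -0.0001, 0.0003, -0.0018] [0.0613, 0.0627, 0.536, -0.0001, 0.0003, -0.0018]
```

Request:
arm_command([
  [0.061,0.063,0,0,0,0],
  [0.061,0.063,0.15,0,0,0],
  [0.061,0.063,0.3,0,0,0],
  [0.061,0.063,0.45,0,0,0],
  [0.061,0.063,0.536,0,0,0],
])

```text
t: 2.02
tool_pos: [0.5084, -0.1321, 0.2956]
orientation: [-3.137, 0.157, 0.004]
force: [-0.1, 0.2, 0.3]
opening: 0.0556
gripper_force: 0.0
```

Request:
arm_command([
  [0,0,0,0,0,0],
  [0,0,0,0,0,0],
  [0,0,0,0,0,0],
  [0,0,0,0,0,0],
  [0,0,0,0,0,0],
], fingers=1, force=15)

```text
t: 2.65
tool_pos: [0.51, -0.1296, 0.2983]
orientation: [-3.134, 0.156, -0.002]
force: [1.2, 14.8, 4.2]
opening: 0.0122
gripper_force: 15.0
```

```bash
cat > s.py <<'E'
from h import *
s=read_state();x=R.from_rotvec(s['orientation']).as_matrix()[:,0]
print(round(s['t'],2),np.round(s['tool_pos'],4),'yaw',np.arctan2(x[1],x[0]).round(4),'F',np.round(s['force'],2),'M',np.round(s['wrist_torque'],3),'q6',s['q'][5].round(3),'tau6',s['joint_torque'][5].round(3),s['opening'].round(4),s['gripper_force'])
E
python3 s.py
```

```text
Traceback (most recent call last):
  File "s.py", line 3, in <module>
    print(round(s['t'],2),np.round(s['tool_pos'],4),'yaw',np.arctan2(x[1],x[0]).round(4),'F',np.round(s['force'],2),'M',np.round(s['wrist_torque'],3),'q6',s['q'][5].round(3),'tau6',s['joint_torque'][5].round(3),s['opening'].round(4),s['gripper_force'])
                                                                                                                                                                                                                   ^^^^^^^^^^^^^^^^^^
AttributeError: 'float' object has no attribute 'round'
```

```bash
sed -i "s/s\['opening'\].round(4)/s['opening']/" s.py; python3 s.py
```

```text
2.65 [ 0.51   -0.1296  0.2983] yaw -0.0994 F [ 1.24 14.81  4.17] M [ 2.513 -0.208  0.029] q6 1.321 tau6 -0.022 0.012163023598532217 15.017276108264923
```

Request:
arm_command([
  [0,-0.004,0,0,0,0],
  [0,-0.0075,0,0,0,0],
  [0,-0.0075,0,0,0,0],
  [0,-0.0075,0,0,0,0],
  [0,-0.0075,0,0,0,0],
])

```text
t: 3.28
tool_pos: [0.5101, -0.1288, 0.2984]
orientation: [-3.136, 0.156, -0.002]
force: [0.3, 6.4, 4.5]
opening: 0.0121
gripper_force: 15.0
```

```bash
python3 s.py
```

```text
3.27 [ 0.5101 -0.1288  0.2984] yaw -0.0992 F [0.31 6.45 4.47] M [ 1.299 -0.006  0.046] q6 1.324 tau6 -0.013 0.012099322108222935 14.99430164694786
```

Request:
arm_command([
  [0,-0.003,0,0,0,0.006],
  [0,-0.006,0,0,0,0.012],
  [0,-0.006,0,0,0,0.018],
  [0,-0.006,0,0,0,0.025],
  [0,-0.006,0,0,0,0.03],
])

```text
t: 3.9
tool_pos: [0.5101, -0.1284, 0.2983]
orientation: [3.126, -0.306, 0.002]
force: [0.4, 2.6, 4.6]
opening: 0.0121
gripper_force: 15.0
```

```bash
python3 s.py
```

```text
3.9 [ 0.5101 -0.1284  0.2983] yaw -0.1949 F [0.42 2.63 4.58] M [0.546 0.035 0.006] q6 1.422 tau6 -0.204 0.012053459554452667 14.996018707752228
```

Request:
arm_command([
  [0,-0.001,0,0,0,0.006],
  [0,-0.002,0,0,0,0.012],
  [0,-0.002,0,0,0,0.018],
  [0,-0.002,0,0,0,0.025],
  [0,-0.002,0,0,0,0.03],
])

```text
t: 4.53
tool_pos: [0.5101, -0.1283, 0.2983]
orientation: [3.108, -0.453, 0.002]
force: [0.1, 1.2, 3.8]
opening: 0.0119
gripper_force: 15.0
```

```bash
python3 s.py
```

```text
4.53 [ 0.5101 -0.1283  0.2983] yaw -0.2892 F [0.09 1.2  3.79] M [0.2   0.104 0.001] q6 1.517 tau6 -0.201 0.011867324589394735 14.996436685323715
```

Request:
arm_command([
  [0,0,0,0,0,0.006],
  [0,0,0,0,0,0.012],
  [0,0,0,0,0,0.018],
  [0,0,0,0,0,0.025],
  [0,0,0,0,0,0.03],
])

```text
t: 5.15
tool_pos: [0.5101, -0.1283, 0.2983]
orientation: [3.083, -0.598, 0.002]
force: [-0.8, 1.0, 4.7]
opening: 0.0121
gripper_force: 15.0
```

```bash
python3 s.py
```

```text
5.15 [ 0.5101 -0.1283  0.2983] yaw -0.3834 F [-0.8   0.99  4.66] M [0.113 0.207 0.156] q6 1.611 tau6 -0.098 0.012088879729053 15.008079707622528
```

Request:
arm_command([
  [0,0,0,0,0,0.004],
  [0,0,0,0,0,0.008],
  [0,0,0,0,0,0.012],
  [0,0,0,0,0,0.016],
  [0,0,0,0,0,0.02],
])

```text
t: 5.78
tool_pos: [0.5101, -0.1284, 0.2983]
orientation: [3.063, -0.695, 0.002]
force: [-0.8, 0.5, 6.3]
opening: 0.0123
gripper_force: 15.0
```

```bash
python3 s.py
```

```text
5.78 [ 0.5101 -0.1284  0.2983] yaw -0.446 F [-0.84  0.49  6.28] M [0.065 0.219 0.128] q6 1.673 tau6 -0.099 0.01234051995250749 15.008111447095871
```

Request:
arm_command([
  [0,0,0,0,0,0],
  [0,0,0,0,0,0],
  [0,0,0,0,0,0],
  [0,0,0,0,0,0],
  [0,0,0,0,0,0],
], force=50)

```text
t: 6.4
tool_pos: [0.5101, -0.1284, 0.2983]
orientation: [3.063, -0.694, 0.002]
force: [-0.4, -0.0, 5.3]
opening: 0.0119
gripper_force: 50.0
```

```bash
python3 s.py
```

```text
6.4 [ 0.5101 -0.1284  0.2983] yaw -0.4456 F [-0.45 -0.03  5.33] M [0.084 0.196 0.083] q6 1.673 tau6 0.101 0.011876367253591235 50.0089967250824
```

Request:
arm_command([
  [0,0,0,0,0,0.002],
  [0,0,0,0,0,0.004],
  [0,0,0,0,0,0.006],
  [0,0,0,0,0,0.008],
  [0,0,0,0,0,0.01],
])

```text
t: 7.02
tool_pos: [0.5101, -0.1284, 0.2983]
orientation: [3.051, -0.742, 0.002]
force: [-1.5, -0.7, 5.8]
opening: 0.0117
gripper_force: 50.0
```

```bash
python3 s.py
```

```text
7.03 [ 0.5101 -0.1284  0.2983] yaw -0.4772 F [-1.5  -0.75  5.83] M [0.06  0.194 0.125] q6 1.705 tau6 0.006 0.01165026758753532 50.01077950000763
```

Request:
arm_command([
  [0,0,0,0,0,0.006],
  [0,0,0,0,0,0.012],
  [0,0,0,0,0,0.018],
  [0,0,0,0,0,0.024],
  [0,0,0,0,0,0.03],
])

```text
t: 7.65
tool_pos: [0.5101, -0.1285, 0.2983]
orientation: [3.013, -0.886, 0.002]
force: [-1.7, 0.2, 5.2]
opening: 0.0116
gripper_force: 50.0
```

```bash
python3 s.py
```

```text
7.65 [ 0.5101 -0.1285  0.2983] yaw -0.5719 F [-1.71  0.2   5.23] M [-0.032  0.299  0.063] q6 1.799 tau6 -0.203 0.011576979060620274 50.01145005226135
```

The torque stays near 0.1 N m over 0.2 rad, so the right nut is the loose one. I turn it on to a total give of about 0.4 rad.

Request:
arm_command([
  [0,0,0,0,0,0.006],
  [0,0,0,0,0,0.012],
  [0,0,0,0,0,0.018],
  [0,0,0,0,0,0.024],
  [0,0,0,0,0,0.03],
])

```text
t: 8.28
tool_pos: [0.51, -0.1285, 0.2983]
orientation: [2.968, -1.027, 0.002]
force: [-1.5, -0.9, 5.0]
opening: 0.0118
gripper_force: 50.0
```

```bash
python3 s.py
```

```text
8.28 [ 0.51   -0.1285  0.2983] yaw -0.6662 F [-1.52 -0.87  4.96] M [-0.065  0.321  0.155] q6 1.893 tau6 -0.202 0.011789118736671347 50.01195251941681
```

Request:
arm_command([
  [0,0,0,0,0,0.006],
  [0,0,0,0,0,0.012],
  [0,0,0,0,0,0.018],
  [0,0,0,0,0,0.024],
  [0,0,0,0,0,0.03],
])

```text
t: 8.9
tool_pos: [0.51, -0.1286, 0.2983]
orientation: [2.916, -1.165, 0.002]
force: [-2.4, -1.1, 5.2]
opening: 0.0114
gripper_force: 50.0
```

```bash
python3 s.py
```

```text
8.9 [ 0.51   -0.1286  0.2983] yaw -0.7605 F [-2.43 -1.12  5.24] M [-0.177  0.372  0.1  ] q6 1.988 tau6 -0.201 0.0114343286537921 50.01223862171173
```

Request:
arm_command([
  [0,0,0,0,0,0],
  [0,0,0,0,0,0],
  [0,0,0,0,0,0],
  [0,0,-0.15,0,0,0],
  [0,0,-0.4,0,0,0],
], fingers=-0.2)

```text
t: 9.52
tool_pos: [0.5091, -0.1276, 0.376]
orientation: [2.918, -1.164, -0.008]
force: [1.3, -0.6, 0.1]
opening: 0.0546
gripper_force: 0.0
```

```bash
python3 s.py; python3 -c "
from h import *
print(go((.6238,-.0283,.400),-.02))"
```

```text
9.53 [ 0.5091 -0.1276  0.376 ] yaw -0.7593 F [ 1.34 -0.64  0.1 ] M [ 0.084 -0.038  0.006] q6 1.987 tau6 0.001 0.05457665516027877 0.0
[0.0735, -0.7549, -0.1222, 0.0001, 0.0017, -0.2353]
```

Request:
arm_command([
  [0.0,-0.1,-0.04,0,0,-0.05],
  [0.04,-0.35,-0.08,0,0,-0.1],
  [0.06,-0.6,-0.11,0,0,-0.15],
  [0.07,-0.75,-0.11,0,0,-0.2],
  [0.07,-0.755,-0.11,0,0,-0.235],
])

```text
t: 10.15
tool_pos: [0.6251, -0.0262, 0.3988]
orientation: [-3.141, 0.022, 0.001]
force: [-0.4, -1.0, 0.9]
opening: 0.0557
gripper_force: 0.0
```

```bash
python3 - <<'E'
from nut import *
import pickle
c=read_camera("wrist");save(c,'w2.png');pickle.dump(c,open('w2.pkl','wb'))
for o in nuts(c,[(.510,-.129),(.623,-.030),(.534,.096)]):print(o)
E
python3 s.py; python3 -c "
from h import *
print(go((.6238,-.0277,.298),-.02))"
```

```text
(array([ 0.5189, -0.1191]), np.float64(0.0166), 312, array([ 0.5185, -0.1306]), np.float64(0.23), (array([ 516.1, -129.4]), array([66.7, 15.7]), 10.8))
(array([ 0.6246, -0.0291]), np.float64(0.0197), 625, array([ 0.6251, -0.0278]), np.float64(-0.017), (array([624.9, -27.9]), array([ 9.6, 37.4]), 89.0))
(array([0.5318, 0.0947]), np.float64(0.0218), 502, array([0.5239, 0.0818]), np.float64(-0.232), (array([530.7,  78. ]), array([20.8, 80.2]), 86.2))
10.2 [ 0.6247 -0.0269  0.3988] yaw -0.0101 F [ 0.02  0.03 -0.02] M [0.085 0.02  0.008] q6 1.456 tau6 1.402 0.0557927095561506 0.0
[-0.0038, 0.0044, 0.504, -0.0001, 0.0003, 0.0031]
```

View pics/w2.png

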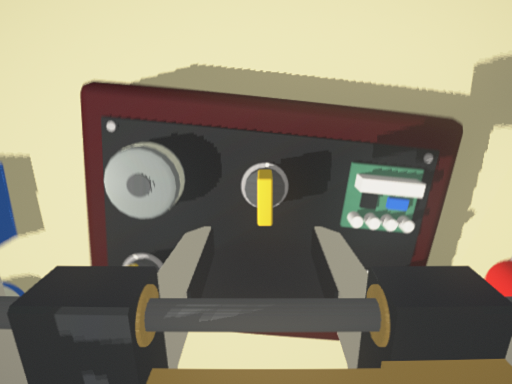

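The view shows the middle nut at (264,187), centred, with its bar along x. I grip it.

Request:
arm_command([
  [-0.002,0.006,0.1,0,0,0.002],
  [-0.002,0.006,0.25,0,0,0.002],
  [-0.002,0.006,0.4,0,0,0.002],
  [-0.002,0.006,0.504,0,0,0.002],
  [-0.002,0.006,0.504,0,0,0.002],
])

```text
t: 10.82
tool_pos: [0.6224, -0.0295, 0.2958]
orientation: [-3.141, 0.046, 0.007]
force: [0.4, 1.0, 0.1]
opening: 0.0555
gripper_force: 0.0
```

Request:
arm_command([
  [0,0,0,0,0,0],
  [0,0,0,0,0,0],
  [0,0,0,0,0,0],
  [0,0,0,0,0,0],
  [0,0,0,0,0,0],
], fingers=1, force=50)

```text
t: 11.45
tool_pos: [0.6237, -0.0285, 0.2991]
orientation: [-3.139, 0.043, -0.001]
force: [-0.5, 5.9, 2.5]
opening: 0.0117
gripper_force: 50.0
```

```bash
python3 s.py
```

```text
11.45 [ 0.6237 -0.0285  0.2991] yaw -0.0273 F [-0.54  5.88  2.53] M [0.931 0.236 0.053] q6 1.469 tau6 0.011 0.011670828746653894 49.96324896812439
```

Request:
arm_command([
  [0,-0.003,0,0,0,0.006],
  [0,-0.005,0,0,0,0.012],
  [0,-0.005,0,0,0,0.018],
  [0,-0.005,0,0,0,0.024],
  [0,-0.005,0,0,0,0.03],
])

```text
t: 12.08
tool_pos: [0.6237, -0.0281, 0.2991]
orientation: [-3.135, 0.193, -0.001]
force: [-0.6, 3.8, 5.0]
opening: 0.0118
gripper_force: 50.0
```

```bash
python3 s.py
```

```text
12.07 [ 0.6237 -0.0281  0.2991] yaw -0.123 F [-0.64  3.82  4.98] M [ 0.706  0.115 -0.   ] q6 1.566 tau6 -0.308 0.011796341842187426 49.965110421180725
```

Request:
arm_command([
  [0,-0.003,0,0,0,0.006],
  [0,-0.003,0,0,0,0.012],
  [0,-0.003,0,0,0,0.018],
  [0,-0.003,0,0,0,0.024],
  [0,-0.003,0,0,0,0.03],
])

```text
t: 12.7
tool_pos: [0.6238, -0.0279, 0.299]
orientation: [3.123, -0.341, 0.001]
force: [-0.2, 1.4, 6.5]
opening: 0.0117
gripper_force: 50.0
```

```bash
python3 s.py
```

```text
12.7 [ 0.6238 -0.0279  0.299 ] yaw -0.2174 F [-0.17  1.37  6.54] M [0.325 0.246 0.025] q6 1.662 tau6 -0.308 0.011739768049851582 49.96921420097351
```

Request:
arm_command([
  [0,0,0,0,0,0.006],
  [0,0,0,0,0,0.012],
  [0,0,0,0,0,0.018],
  [0,0,0,0,0,0.024],
  [0,0,0,0,0,0.03],
])

```text
t: 13.32
tool_pos: [0.6238, -0.028, 0.2991]
orientation: [3.103, -0.487, 0.001]
force: [-0.6, 1.5, 5.3]
opening: 0.0117
gripper_force: 50.0
```

```bash
python3 s.py
```

```text
13.32 [ 0.6238 -0.028   0.2991] yaw -0.3117 F [-0.63  1.55  5.33] M [0.341 0.215 0.041] q6 1.756 tau6 -0.308 0.011698205389889344 49.96995270252228
```

Request:
arm_command([
  [0,0,0,0,0,0.006],
  [0,0,0,0,0,0.012],
  [0,0,0,0,0,0.018],
  [0,0,0,0,0,0.024],
  [0,0,0,0,0,0.03],
])

```text
t: 13.95
tool_pos: [0.6238, -0.028, 0.2991]
orientation: [3.077, -0.633, 0.001]
force: [-1.5, 1.5, 5.5]
opening: 0.0119
gripper_force: 50.0
```

```bash
python3 s.py
```

```text
13.95 [ 0.6238 -0.028   0.2991] yaw -0.4056 F [-1.51  1.46  5.51] M [0.352 0.214 0.276] q6 1.85 tau6 -0.02 0.011855220013090959 50.01990795135498
```

Request:
arm_command([
  [0,0,0,0,0,0.004],
  [0,0,0,0,0,0.008],
  [0,0,0,0,0,0.012],
  [0,0,0,0,0,0.016],
  [0,0,0,0,0,0.02],
])

```text
t: 14.58
tool_pos: [0.6237, -0.028, 0.2991]
orientation: [3.055, -0.728, 0.001]
force: [-0.2, 1.5, 6.5]
opening: 0.0116
gripper_force: 50.1
```

```bash
python3 s.py
```

```text
14.57 [ 0.6237 -0.028   0.2991] yaw -0.4681 F [-0.21  1.52  6.54] M [0.27  0.265 0.401] q6 1.912 tau6 0.16 0.011639770977463064 50.05621612071991
```

Nut middle holds firm at 0.40 N m, so it is sound. I release it and go to the left one.

Request:
arm_command([
  [0,0,0,0,0,0],
  [0,0,0,0,0,0],
  [0,0,0,0,0,0],
  [0,0,-0.2,0,0,0],
  [0,0,-0.48,0,0,0],
], fingers=-0.2)

```text
t: 15.2
tool_pos: [0.623, -0.0277, 0.3931]
orientation: [3.055, -0.728, -0.008]
force: [1.4, 0.3, 0.3]
opening: 0.0545
gripper_force: 0.0
```

```bash
python3 s.py; python3 -c "
from h import *
print(go((.534,.0966,.40),.18))"
```

```text
15.2 [ 0.623  -0.0277  0.3931] yaw -0.4675 F [1.36 0.34 0.33] M [ 0.077 -0.016 -0.004] q6 1.912 tau6 0.0 0.05446668088604994 0.0
[-0.6774, -0.3544, -0.0318, 0.0001, 0.0017, -0.2061]
```

Request:
arm_command([
  [-0.2,-0.1,0,0,0,-0.05],
  [-0.4,-0.21,0,0,0,-0.1],
  [-0.58,-0.31,0,0,0,-0.15],
  [-0.677,-0.354,0,0,0,-0.206],
  [-0.677,-0.354,0,0,0,-0.206],
])

```text
t: 15.82
tool_pos: [0.534, 0.0976, 0.3948]
orientation: [3.129, 0.285, 0.0]
force: [0.1, 0.2, -0.2]
opening: 0.0559
gripper_force: 0.0
```

```bash
python3 - <<'E'
from nut import *
import pickle
c=read_camera("wrist");save(c,'w3.png');pickle.dump(c,open('w3.pkl','wb'))
for o in nuts(c,[(.534,.096)]):print(o)
E
python3 s.py; python3 -c "
from h import *
print(go((.534,.0966,.298),.18))"
```

```text
(array([0.535 , 0.0967]), np.float64(0.0196), 668, array([0.5352, 0.0982]), np.float64(0.191), (array([534.8,  98.2]), array([37.6,  9.4]), 10.7))
15.88 [0.5346 0.0968 0.3948] yaw 0.1782 F [ 0.2   0.01 -0.14] M [ 0.016 -0.003 -0.017] q6 1.477 tau6 -0.612 0.05585605659379045 0.0
[-0.0031, 0.0002, 0.484, 0.0001, -0.0001, -0.0006]
```

View pics/w3.png

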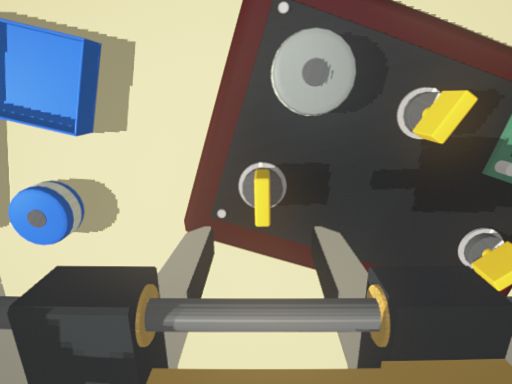

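The left nut is at (262,187), with its bar aligned to the tool. I grip it.

Request:
arm_command([
  [-0.001,-0.002,0.1,0,0,-0.003],
  [-0.001,-0.002,0.25,0,0,-0.003],
  [-0.001,-0.002,0.4,0,0,-0.003],
  [-0.001,-0.002,0.484,0,0,-0.003],
  [-0.001,-0.002,0.484,0,0,-0.003],
])

```text
t: 16.5
tool_pos: [0.5339, 0.0963, 0.2957]
orientation: [3.128, 0.295, -0.006]
force: [-0.2, 0.3, 0.6]
opening: 0.0557
gripper_force: 0.0
```

Request:
arm_command([
  [0,0,0,0,0,0],
  [0,0,0,0,0,0],
  [0,0,0,0,0,0],
  [0,0,0,0,0,0],
  [0,0,0,0,0,0],
], fingers=1)

```text
t: 17.12
tool_pos: [0.5344, 0.0974, 0.2982]
orientation: [-3.126, -0.297, -0.001]
force: [-1.3, 6.7, 1.9]
opening: 0.0115
gripper_force: 50.0
```

```bash
python3 s.py
```

```text
17.12 [0.5344 0.0974 0.2982] yaw 0.1894 F [-1.33  6.67  1.9 ] M [0.821 0.292 0.007] q6 1.466 tau6 0.002 0.011509104706169152 49.97585713863373
```

Request:
arm_command([
  [0,-0.003,0,0,0,0.006],
  [0,-0.006,0,0,0,0.012],
  [0,-0.006,0,0,0,0.018],
  [0,-0.006,0,0,0,0.024],
  [0,-0.006,0,0,0,0.03],
])

```text
t: 17.75
tool_pos: [0.5344, 0.0979, 0.2982]
orientation: [3.138, 0.147, 0.001]
force: [-0.4, -1.6, 4.9]
opening: 0.0118
gripper_force: 50.0
```

```bash
python3 s.py
```

```text
17.75 [0.5344 0.0979 0.2982] yaw 0.0937 F [-0.42 -1.63  4.89] M [-0.332  0.135  0.009] q6 1.564 tau6 -0.305 0.011759645213549942 49.98752295970917
```

Request:
arm_command([
  [0,0,0,0,0,0.006],
  [0,0,0,0,0,0.012],
  [0,0,0,0,0,0.018],
  [0,0,0,0,0,0.024],
  [0,0,0,0,0,0.03],
])

```text
t: 18.38
tool_pos: [0.5343, 0.0979, 0.2982]
orientation: [3.141, -0.0, 0.001]
force: [0.3, -3.5, 6.3]
opening: 0.0117
gripper_force: 50.0
```

```bash
python3 s.py
```

```text
18.38 [0.5343 0.0979 0.2982] yaw -0.0002 F [ 0.29 -3.5   6.35] M [-0.486  0.11   0.283] q6 1.658 tau6 -0.006 0.011700247681362621 50.04328787326813
```

Request:
arm_command([
  [0,0.001,0,0,0,0.004],
  [0,0.002,0,0,0,0.008],
  [0,0.002,0,0,0,0.012],
  [0,0.002,0,0,0,0.016],
  [0,0.002,0,0,0,0.02],
])

```text
t: 19.0
tool_pos: [0.5343, 0.0977, 0.2982]
orientation: [3.14, -0.098, 0.001]
force: [-0.7, -0.5, 5.6]
opening: 0.0117
gripper_force: 50.1
```

```bash
python3 s.py
```

```text
19.0 [0.5343 0.0977 0.2982] yaw -0.0626 F [-0.74 -0.49  5.62] M [-0.227  0.154  0.401] q6 1.72 tau6 0.175 0.0117249247177501 50.07575511932373
```

The left nut also holds at 0.40 N m, so the loose one is the right nut. Next is the cap.

Request:
arm_command([
  [0,0,0,0,0,0],
  [0,0,0,0,0,0],
  [0,0,0,0,0,0],
  [0,0,-0.2,0,0,0],
  [0,0,-0.48,0,0,0],
], fingers=-0.2)

```text
t: 19.62
tool_pos: [0.5334, 0.0976, 0.3926]
orientation: [3.14, -0.097, -0.008]
force: [0.5, -0.8, 0.8]
opening: 0.0543
gripper_force: 0.0
```

```bash
python3 s.py; python3 -c "
from h import *
print(go((.459,-.352,.42),1.57))"
```

```text
19.62 [0.5334 0.0976 0.3926] yaw -0.062 F [ 0.53 -0.85  0.78] M [ 0.024 -0.013  0.027] q6 1.719 tau6 -0.0 0.054265386601009366 0.0
[-0.2327, 2.267, -0.1341, -0.0011, 0.0014, -0.5195]
```

Request:
arm_command([
  [-0.02,0.2,-0.1,0,0,0],
  [-0.04,0.4,-0.13,0,0,0],
  [-0.06,0.6,-0.13,0,0,0],
  [-0.08,0.8,-0.13,0,0,0],
  [-0.1,1.0,-0.13,0,0,0],
])

```text
t: 20.25
tool_pos: [0.5014, -0.1019, 0.4198]
orientation: [-3.14, 0.097, 0.0]
force: [-0.1, 0.2, 0.1]
opening: 0.0559
gripper_force: 0.0
```

Request:
arm_command([
  [-0.03,0.2,0,0,0,-0.055],
  [-0.06,0.4,0,0,0,-0.11],
  [-0.09,0.6,0,0,0,-0.165],
  [-0.11,0.8,0,0,0,-0.22],
  [-0.13,1.0,0,0,0,-0.275],
])

```text
t: 20.88
tool_pos: [0.4631, -0.2999, 0.4197]
orientation: [-2.889, -1.234, -0.0]
force: [1.1, 0.3, -0.3]
opening: 0.0557
gripper_force: 0.0
```

```bash
python3 s.py; python3 -c "
from h import *
print(go((.459,-.352,.42),1.57))"
```

```text
20.88 [ 0.4631 -0.2999  0.4197] yaw 0.8075 F [ 1.06  0.32 -0.29] M [0.003 0.015 0.041] q6 0.096 tau6 3.969 0.0557416982094306 0.0
[-0.2022, 0.1652, -0.0013, -0.0, -0.0001, -0.2427]
```

Request:
arm_command([
  [-0.06,0.05,0,0,0,-0.055],
  [-0.12,0.1,0,0,0,-0.11],
  [-0.2,0.165,0,0,0,-0.165],
  [-0.2,0.165,0,0,0,-0.22],
  [-0.2,0.165,0,0,0,-0.243],
])

```text
t: 21.5
tool_pos: [0.4593, -0.3507, 0.4195]
orientation: [-2.223, -2.218, -0.0]
force: [-0.1, -0.8, -0.4]
opening: 0.0557
gripper_force: 0.0
```

```bash
python3 - <<'E'
from h import *
import pickle
c=read_camera("wrist");save(c,'w4.png');pickle.dump(c,open('w4.pkl','wb'))
print(proj(c,(.459,-.352,.1)),proj(c,(.459,-.352,.064)),proj(c,(.459,-.352,0)))
E
python3 s.py
```

```text
(np.float64(261.37920041557254), np.float64(181.93049570794972)) (np.float64(261.4769844680171), np.float64(173.17392713895507)) (np.float64(261.60978088841927), np.float64(161.28816604590594))
21.55 [ 0.4593 -0.3506  0.4195] yaw 1.5712 F [0.13 0.83 0.15] M [-0.027  0.004  0.012] q6 -0.741 tau6 0.683 0.055595869748546606 0.0
```

View pics/w4.png

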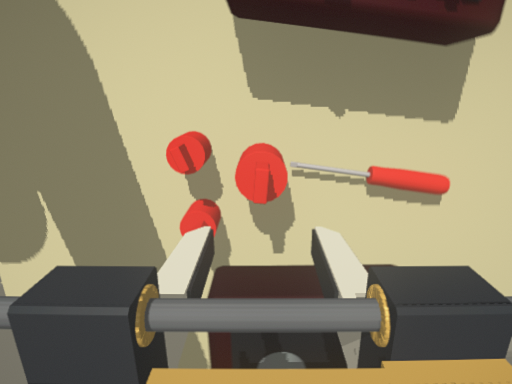

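```bash
python3 - <<'E'
from h import *
import pickle
c=pickle.load(open('w4.pkl','rb'))
h=cv2.cvtColor(c['image'],cv2.COLOR_RGB2HSV)
m=cv2.inRange(h,(0,150,80),(8,255,255))|cv2.inRange(h,(172,150,80),(180,255,255))
n,l,s,ce=cv2.connectedComponentsWithStats(m)
i=l[173,261];print(s[i],ce[i])
for v in range(140,208,4):
    u=np.where(l[v]==i)[0]
    if len(u):print(v,u.min(),u.max(),(u.min()+u.max())/2,onz(c,(u.min()+u.max())/2,v,.064)[:2].round(4),(u.max()-u.min()))
for v in range(156,206,4):print(v,c['image'][v,246:278,0].tolist())
E
```

```text
[ 235  143   52   61 2416] [260.84726821 173.28187086]
144 254 267 260.5 [ 0.458  -0.3205] 13
148 247 275 261.0 [ 0.4586 -0.3247] 28
152 243 278 260.5 [ 0.458  -0.3289] 35
156 241 281 261.0 [ 0.4585 -0.3332] 40
160 240 282 261.0 [ 0.4585 -0.3376] 42
164 238 283 260.5 [ 0.458  -0.3419] 45
168 237 285 261.0 [ 0.4585 -0.3463] 48
172 236 286 261.0 [ 0.4585 -0.3507] 50
176 235 286 260.5 [ 0.4579 -0.3551] 51
180 236 286 261.0 [ 0.4585 -0.3596] 50
184 236 286 261.0 [ 0.4585 -0.3641] 50
188 238 284 261.0 [ 0.4584 -0.3687] 46
192 241 281 261.0 [ 0.4584 -0.3733] 40
196 245 278 261.5 [ 0.459  -0.3779] 33
200 251 270 260.5 [ 0.4578 -0.3825] 19
156 [233, 231, 229, 229, 229, 228, 228, 229, 229, 229, 229, 229, 228, 229, 229, 229, 229, 229, 229, 229, 229, 228, 229, 229, 229, 229, 229, 229, 229, 229, 223, 212]
160 [229, 229, 228, 228, 229, 228, 229, 228, 229, 229, 229, 229, 228, 229, 229, 229, 229, 229, 229, 229, 229, 229, 228, 229, 229, 228, 229, 229, 229, 228, 229, 228]
164 [229, 229, 229, 228, 229, 229, 229, 229, 228, 225, 218, 224, 226, 226, 226, 225, 225, 224, 224, 225, 224, 220, 197, 202, 228, 
[... 984 characters left out ...]
 150, 149, 148, 156, 194, 227, 228, 227]
192 [227, 227, 227, 227, 227, 227, 226, 222, 223, 227, 228, 227, 227, 227, 227, 227, 226, 225, 226, 224, 214, 178, 148, 149, 149, 149, 149, 149, 170, 207, 217, 227]
196 [228, 227, 227, 227, 227, 227, 221, 215, 226, 227, 227, 227, 227, 227, 226, 226, 225, 225, 226, 222, 196, 157, 149, 148, 148, 149, 149, 148, 148, 150, 172, 209]
200 [202, 172, 161, 155, 175, 197, 207, 214, 226, 228, 227, 228, 227, 227, 226, 225, 225, 225, 224, 219, 185, 147, 147, 147, 145, 145, 142, 138, 134, 136, 135, 135]
204 [213, 212, 196, 146, 136, 134, 135, 134, 135, 134, 135, 134, 136, 134, 134, 136, 138, 138, 139, 139, 135, 135, 136, 135, 136, 136, 135, 135, 136, 135, 135, 136]
```

```bash
python3 - <<'E'
from h import *
import pickle
c=pickle.load(open('w4.pkl','rb'))
for p in((261.5,167),(259.5,202),(260.5,184)):print(onz(c,*p,.1).round(4))
print(onz(c,261,177.5,.064))
print(go((.4585,-.352,.254),1.49))
E
```

```text
[ 0.4592 -0.3372  0.1   ]
[ 0.4571 -0.3726  0.1   ]
[ 0.4581 -0.3541  0.1   ]
[ 0.45847183 -0.35681884  0.064     ]
[-0.0077, -0.0036, 0.8274, -0.0002, -0.0002, 0.0258]
```

Request:
arm_command([
  [-0.022,-0.005,0.2,0,0,0.02],
  [-0.022,-0.005,0.4,0,0,0.02],
  [-0.022,-0.005,0.6,0,0,0.02],
  [-0.022,-0.005,0.75,0,0,0.02],
  [-0.022,-0.005,0.827,0,0,0.02],
])

```text
t: 22.18
tool_pos: [0.4578, -0.3542, 0.2523]
orientation: [-2.295, -2.141, 0.0]
force: [-0.4, -0.3, 1.2]
opening: 0.0556
gripper_force: 0.0
```

Request:
arm_command([
  [0,0,0,0,0,0],
  [0,0,0,0,0,0],
  [0,0,0,0,0,0],
  [0,0,0,0,0,0],
  [0,0,0,0,0,0],
], fingers=1, force=20)

```text
t: 22.8
tool_pos: [0.4585, -0.3549, 0.2549]
orientation: [2.296, 2.144, 0.0]
force: [0.3, 0.7, 2.2]
opening: 0.0138
gripper_force: 20.0
```

```bash
python3 s.py
```

```text
22.8 [ 0.4585 -0.3549  0.2549] yaw 1.5024 F [0.31 0.7  2.18] M [ 0.01  -0.124  0.011] q6 -0.679 tau6 0.002 0.01380982344731108 19.998458325862885
```

Request:
arm_command([
  [0,0,-0.15,0,0,0],
  [0,0,-0.4,0,0,0],
  [0,0,-0.65,0,0,0],
  [0,0,-0.9,0,0,0],
  [0,0,-1.0,0,0,0],
])

```text
t: 23.42
tool_pos: [0.4587, -0.355, 0.4584]
orientation: [2.292, 2.141, 0.001]
force: [-0.9, -0.6, -1.8]
opening: 0.0139
gripper_force: 20.0
```

```bash
python3 s.py; python3 - <<'E'
from h import *
import pickle
c=pickle.load(open('w4.pkl','rb'))
print('front rim',onz(c,260.7,142.7,0)[:2]-[0,.029])
h=cv2.cvtColor(c['image'],cv2.COLOR_RGB2HSV)
m=cv2.inRange(h,(0,150,80),(8,255,255))|cv2.inRange(h,(172,150,80),(180,255,255))
n,l=cv2.connectedComponents(m);k=l==l[173,261]
# roof circle: lower left/right outline, rows 178-196 without bar end
P=[]
for v in range(172,197):
    u=np.where(k[v])[0];P+=[onz(c,u.min()-.5,v,.064)[:2],onz(c,u.max()+.5,v,.064)[:2]]
P=np.array(P);x=np.linalg.lstsq(np.c_[2*P,np.ones(len(P))],(P**2).sum(1),rcond=None)[0];print('roof',x[:2],np.sqrt(x[2]+x[:2]@x[:2]))
print(go((.510,-.1286,.45),0.0))
E
```

```text
23.43 [ 0.4587 -0.355   0.4584] yaw 1.5025 F [-0.86 -0.6  -1.77] M [-0.028 -0.069  0.014] q6 -0.679 tau6 -0.001 0.013920931717248347 19.9954891204834
front rim [ 0.45791306 -0.35733862]
roof [ 0.45837833 -0.35688385] 0.028164520665360945
[1.147, 0.1787, 0.0391, 0.0019, -0.0001, 0.4783]
```

Request:
arm_command([
  [0.1,0,0,0,0,0],
  [0.3,0.05,0,0,0,0],
  [0.5,0.1,0,0,0,0],
  [0.7,0.14,0,0,0,0],
  [0.85,0.178,0,0,0,0],
])

```text
t: 24.05
tool_pos: [0.5053, -0.1847, 0.4511]
orientation: [-2.291, -2.142, 0.002]
force: [-0.1, 0.1, -0.9]
opening: 0.0142
gripper_force: 20.0
```

Request:
arm_command([
  [0.15,0,0.04,0,0,0],
  [0.25,0,0.04,0,0,0],
  [0.303,0,0.04,0,0,0],
  [0.303,0,0.04,0,0,0],
  [0.303,0,0.04,0,0,0],
])

```text
t: 24.68
tool_pos: [0.5096, -0.1278, 0.4467]
orientation: [2.296, 2.143, -0.0]
force: [-0.2, -0.3, -0.7]
opening: 0.0139
gripper_force: 20.0
```

```bash
python3 s.py; python3 - <<'E'
from h import *
a=read_camera("top");b=read_camera("side");w=read_camera("wrist")
import pickle;pickle.dump((a,b,w),open('c1.pkl','wb'))
s=read_state();z=s['tool_pos'][2]-.254;print('rim z',z)
for c in(a,b,w):
    h=cv2.cvtColor(c['image'],cv2.COLOR_RGB2HSV)
    m=cv2.inRange(h,(0,170,80),(8,255,255))|cv2.inRange(h,(172,170,80),(180,255,255))
    n,l,st_,ce=cv2.connectedComponentsWithStats(m)
    print([(st_[i].tolist(),ce[i].round(1).tolist()) for i in range(1,n) if st_[i][4]>60], np.round(proj(c,(.51,-.1286,z)),1),np.round(proj(c,(.51,-.1286,z+.064)),1))
ims=[a['image'][150:240,230:350],b['image'][90:190,200:310]]
ims=[cv2.resize(i,(390,390*i.shape[0]//i.shape[1]),interpolation=cv2.INTER_CUBIC) for i in ims]
hh=min(i.shape[0] for i in ims);top=np.hstack([i[:hh] for i in ims]);bot=cv2.resize(w['image'],(400,300))
bot=np.hstack([bot,np.zeros((300,380,3),np.uint8)])
save({'image':np.vstack([top[:,:780],bot])},'p10.png')
E
```

```text
24.68 [ 0.5096 -0.1278  0.4467] yaw 1.5019 F [-0.21 -0.34 -0.66] M [-0.023 -0.101  0.003] q6 -0.274 tau6 0.012 0.013887402427431812 19.995339810848236
rim z 0.1926292006519611
[([376, 233, 20, 16, 243], [385.9, 240.7])] [289.5 188. ] [293.2 183.8]
[([248, 116, 19, 37, 394], [257.0, 139.5]), ([298, 142, 11, 32, 241], [303.0, 157.9]), ([218, 154, 24, 7, 89], [229.5, 157.1]), ([490, 181, 22, 32, 366], [504.1, 200.3])] [256.2 149. ] [256.3 128.7]
[([215, 169, 96, 129, 6319], [262.2, 222.1])] [261.8 203.1] [261.7 239. ]
```

```bash
python3 - <<'E'
from h import *
import pickle
a,b,w=pickle.load(open('c1.pkl','rb'))
h=cv2.cvtColor(w['image'],cv2.COLOR_RGB2HSV)
m=cv2.inRange(h,(0,170,60),(8,255,255))|cv2.inRange(h,(172,170,60),(180,255,255))
n,l=cv2.connectedComponents(m);k=l==l[222,262]
z=.1926
P=[]
for u in range(228,298):
    v=np.where(k[:,u])[0].min()-.5;P.append(onz(w,u,v,z)[:2])
P=np.array(P);from scipy.optimize import least_squares
r=least_squares(lambda p:np.hypot(*(P-p).T)-.029,[.51,-.129]);print('rim axis',r.x,np.abs(r.fun).max())
for v in range(200,290,10):
    u=np.where(k[v])[0];print(v,u.min(),u.max(),onz(w,(u.min()+u.max())/2,v,z+.064)[:2].round(4),onz(w,u.max()+.5,v,z+.064)[0]-onz(w,u.min()-.5,v,z+.064)[0])
k=cv2.inRange(cv2.cvtColor(b['image'],cv2.COLOR_RGB2HSV),(0,150,60),(8,255,255))
for v in range(116,156,6):
    u=np.where(k[v,235:280])[0]+235
    if len(u): print('side',v,u.min(),u.max())
E
```

```text
rim axis [ 0.51004371 -0.13041177] 0.0009351171467530395
200 225 299 [ 0.5118 -0.1047] 0.04194099328685641
210 221 303 [ 0.5114 -0.1107] 0.046870047084093036
220 217 307 [ 0.511  -0.1167] 0.05190054126079746
230 215 309 [ 0.5106 -0.1229] 0.054728796606872965
240 215 310 [ 0.5104 -0.1293] 0.05586993792613282
250 248 276 [ 0.5097 -0.1357] 0.017040921986242075
260 248 276 [ 0.5092 -0.1423] 0.017220530022776237
270 249 276 [ 0.5091 -0.149 ] 0.016804854432586835
280 249 276 [ 0.5086 -0.1559] 0.0169880936183312
side 116 256 257
side 122 255 257
side 128 247 267
side 134 247 267
side 140 247 267
side 146 248 266
side 152 250 262
```

View pics/p10.png

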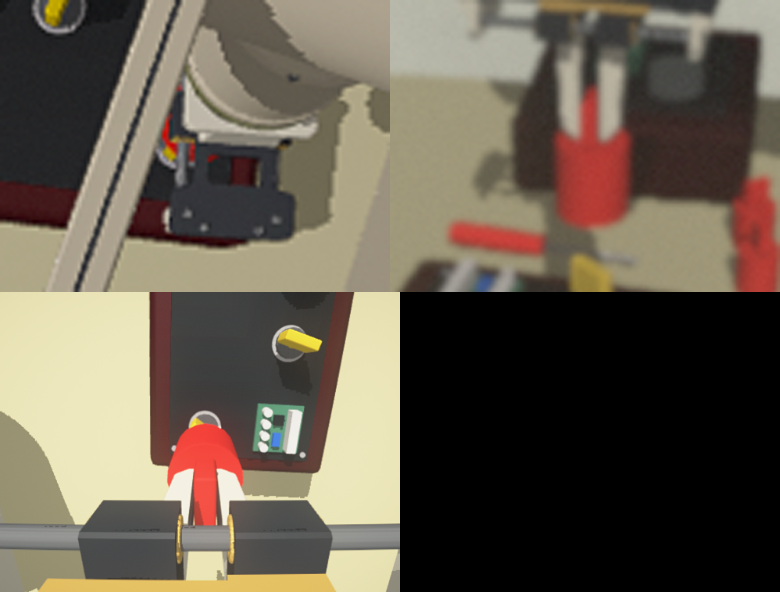

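The last view shows the cap held upright above the loose nut, with the rim axis about 1–2 mm short in y. I shift it and descend in stages, watching the force.

Request:
arm_command([
  [0.007,0,0.05,0,0,0],
  [0.007,0,0.12,0,0,0],
  [0.007,0,0.18,0,0,0],
  [0.007,0,0.24,0,0,0],
  [0.007,0,0.3,0,0,0],
])

```text
t: 25.45
tool_pos: [0.5097, -0.1257, 0.3855]
orientation: [-2.296, -2.144, 0.0]
force: [-0.3, -0.8, -0.7]
opening: 0.0144
gripper_force: 20.0
```

```bash
python3 s.py
```

```text
25.45 [ 0.5097 -0.1257  0.3855] yaw 1.5026 F [-0.26 -0.78 -0.72] M [-0.033 -0.047 -0.033] q6 -0.271 tau6 -0.0 0.0144311379533668 19.995383620262146
```

Request:
arm_command([
  [0,0,0.03,0,0,0],
  [0,0,0.07,0,0,0],
  [0,0,0.1,0,0,0],
  [0,0,0.13,0,0,0],
  [0,0,0.15,0,0,0],
])

```text
t: 26.08
tool_pos: [0.5097, -0.1257, 0.3562]
orientation: [-2.296, -2.144, 0.0]
force: [0.2, -0.6, -1.0]
opening: 0.014
gripper_force: 20.0
```

```bash
python3 s.py
```

```text
26.07 [ 0.5097 -0.1257  0.3562] yaw 1.5025 F [ 0.19 -0.64 -0.99] M [-0.014 -0.079  0.001] q6 -0.271 tau6 0.0 0.01401447925440722 19.995351433753967
```

Request:
arm_command([
  [0,0,0.012,0,0,0],
  [0,0,0.024,0,0,0],
  [0,0,0.034,0,0,0],
  [0,0,0.044,0,0,0],
  [0,0,0.052,0,0,0],
])

```text
t: 26.7
tool_pos: [0.5097, -0.1258, 0.3461]
orientation: [2.296, 2.144, 0.0]
force: [0.4, 0.1, -0.8]
opening: 0.0139
gripper_force: 20.0
```

```bash
python3 s.py
```

```text
26.7 [ 0.5097 -0.1258  0.3461] yaw 1.5025 F [ 0.39  0.15 -0.82] M [ 0.032 -0.103 -0.024] q6 -0.271 tau6 0.0 0.01388153287002123 19.99528259038925
```

Request:
arm_command([
  [0,0,0.003,0,0,0],
  [0,0,0.006,0,0,0],
  [0,0,0.008,0,0,0],
  [0,0,0.008,0,0,0],
  [0,0,0.008,0,0,0],
])

```text
t: 27.32
tool_pos: [0.5098, -0.1258, 0.345]
orientation: [2.296, 2.144, 0.0]
force: [-2.3, 0.8, 4.6]
opening: 0.0137
gripper_force: 20.0
```

```bash
python3 s.py
```

```text
27.32 [ 0.5098 -0.1258  0.345 ] yaw 1.5025 F [-2.27  0.84  4.6 ] M [ 0.184  0.489 -0.006] q6 -0.271 tau6 -0.009 0.01366819673085088 19.99633491039276
```

Plate contact is at TCP z 0.345, as expected for a rim on the plate. I open the fingers and retreat.

Request:
arm_command([
  [0,0,0,0,0,0],
  [0,0,0,0,0,0],
  [0,0,0,0,0,0],
  [0,0,0,0,0,0],
  [0,0,-0.1,0,0,0],
], fingers=-0.3)

```text
t: 27.95
tool_pos: [0.5091, -0.1255, 0.3629]
orientation: [-2.294, -2.142, 0.003]
force: [-0.0, 0.5, 0.4]
opening: 0.0584
gripper_force: 0.0
```

Request:
arm_command([
  [0,0,-0.1,0,0,0],
  [0,0,-0.25,0,0,0],
  [0,0,-0.4,0,0,0],
  [0,0,-0.5,0,0,0],
  [0,0,-0.5,0,0,0],
])

```text
t: 28.58
tool_pos: [0.5101, -0.1259, 0.4666]
orientation: [2.294, 2.142, 0.003]
force: [-0.5, 0.1, -0.6]
opening: 0.0607
gripper_force: 0.0
```

Request:
arm_command([
  [-0.1,0,0,0,0,0],
  [-0.3,0,0,0,0,0],
  [-0.5,0,0,0,0,0],
  [-0.6,0,0,0,0,0],
  [-0.6,0,0,0,0,0],
])

```text
t: 29.2
tool_pos: [0.5011, -0.2468, 0.4632]
orientation: [-2.297, -2.14, 0.001]
force: [-0.3, -0.1, -0.3]
opening: 0.0603
gripper_force: 0.0
```

```bash
python3 s.py; python3 - <<'E'
from h import *
b=read_camera("side");w=read_camera("wrist")
for c in(b,w):
    h=cv2.cvtColor(c['image'],cv2.COLOR_RGB2HSV)
    m=cv2.inRange(h,(0,170,80),(8,255,255))|cv2.inRange(h,(172,170,80),(180,255,255))
    n,l,s,ce=cv2.connectedComponentsWithStats(m)
    print([(s[i].tolist(),ce[i].round(1).tolist()) for i in range(1,n) if s[i][4]>60])
    print([np.round(proj(c,(.51,-.1286,z)),1).tolist() for z in(.09,.154,.19)])
E
```

```text
29.2 [ 0.5011 -0.2468  0.4632] yaw 1.5 F [-0.25 -0.11 -0.26] M [-0.031 -0.118 -0.01 ] q6 -0.479 tau6 -0.398 0.0602796329768489 0.0
[([298, 142, 11, 32, 253], [302.9, 158.1]), ([248, 149, 18, 36, 430], [256.3, 169.9]), ([218, 154, 24, 7, 86], [229.7, 157.0]), ([477, 176, 35, 37, 805], [497.1, 196.7])]
[[256.1, 179.0], [256.2, 160.6], [256.2, 149.8]]
[([229, 10, 69, 76, 3997], [262.7, 47.0]), ([158, 206, 35, 42, 739], [173.9, 223.1]), ([332, 226, 67, 19, 807], [370.6, 235.1])]
[[262.5, 57.5], [262.5, 48.9], [262.5, 42.1]]
```

```bash
python3 -c "
from plant import *
print(close_job())"
```

```text
the job is handed in; nothing more can be done
None
```

I tested all three nuts: the right-hand one (robot's view) gave about 0.4 rad at roughly 0.1 N m, and the other two held firm at 0.40 N m. The red cap now stands upright on the plate over that loose nut, released, and I handed the job in at about 29 s; no score came back.

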